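Lift a vial tray with a plate lifter and load it into the autosampler nest

TASK

Take the plate lifter by its blue grip and slide its blade under the vial tray, pushing towards the aluminium back stop so that the tray cannot run away. Lift the tray on the blade, lower it gently onto the two rails of the green-edged autosampler nest and draw the blade out from under it. Leave the lifter lying flat on the bench; do not touch the tray with the gripper or arm, and leave the bottle, pot and beaker alone.

Things in the scene. Friction and masses are not known exactly. Their poses are not given: they have to be found in the camera images.
- lifter: Plate lifter, loose, 170 mm long, 0.16 kg. Origin: under the blade's centre; x to the front edge, z up. Dark steel blade x -40..40, 54 wide, 2 thick; rib 6 high x -50..-40; sloping neck; blue bar grip x -130..-60, 22 wide (y), z 34..60; foot post x -130..-122, 22 wide, down to z 0, so blade and foot slide flat on the bench like a sled (mm).
- lifter_grip (a point): Point to pinch, in the middle of the lifter's blue grip: 90 mm behind the lifter's origin and 47 mm above its underside. Pinch across the lifter's y, from above.
- lifter_tip (a point): Middle of the front edge of the lifter's blade, 40 mm ahead of the lifter's origin, 1 mm above its underside.
- tray: White tray with 12 fixed orange-capped vials, one rigid loose piece, 0.22 kg. Origin: centre of underside; x to the stop, z up. Plate 92 (x) by 104 (y), 8 thick, 39 high with vials (mm). Front and back bevelled underneath: flat underside x -36..36, rising to 5 mm up at x = -46 and 46, so a blade flat on the bench gets under. Sides not bevelled.
- stop: Aluminium back stop fixed to the bench: bar 10 thick, 130 wide (y), 28 high, two lugs behind it to x = 88 (mm). Origin on the bench; x is the direction to push; the stop face is at x = 48. The tray starts flat on the bench within 12 mm of the origin in x and y.
- nest: Autosampler nest, fixed, white, green side guides. Origin on the bench under the tray's place; x to the closed end. Rails x -50..50, |y| 38..60, 18 high; gap between them 76 wide, down to the bench, open at -x. Guides |y| 60..68, 26 high (8 mm play each side of the tray). End stop face x = 54, 30 high; housing behind it to x = 117, 45 high (mm).
- nest_seat (a point): Where the origin of the seated tray belongs: centre of the nest, level with the tops of its rails (18 mm above the bench); axes as the nest.
- bottle: Bystander: whitish bottle, 64 mm across, 150 mm high; origin under its centre.
- pot: Bystander: whitish pot with blue lid, 60 mm across, 70 mm high; origin under its centre.
- beaker: Bystander: glass beaker, 68 mm across, 80 mm high; origin under its centre.

How it is judged:
On the way, in this order (a step that is already met when the one before it is completed fails the run):
1. The tray rides on the lifter, clear of bench and stop, its underside at least 30 mm above the bench, tilted less than 0.3 rad, for 0.3 s (height (world z) of tray above 0.03 m and contact force between tray and lifter above 0.5 N and contact force between tray and stop below 0.1 N and angle between tray's own z axis and vertical below 0.3 rad), for 0.3 s.
2. The tray sits on both rails of the nest and the lifter no longer touches it (x of tray in the frame of nest_seat between -0.012 and 0.012 m and y of tray in the frame of nest_seat between -0.008 and 0.008 m and z of tray in the frame of nest_seat between -0.004 and 0.004 m and angle between tray's own z axis and vertical below 0.05 rad and angle between the x axis of tray and the x axis of nest, either way round below 0.12 rad and contact force between tray and lifter below 0.05 N), for 0.2 s.
At the end, for the whole second after the job is handed in: Tray level on both nest rails, within 12 mm along and 8 mm across of the seat, turned under 0.12 rad. Lifter off the tray, flat on the bench (under 6 mm up, tilt under 0.1 rad), drawn out to the open side: blade tip 46 mm or more to -x of the nest's centre. Both at rest (all of step 2 and linear speed of each of tray, lifter below 0.02 m/s and height (world z) of lifter below 0.006 m and angle between lifter's own z axis and vertical below 0.1 rad and x of lifter_tip in the frame of nest between -1 and -0.046 m); the robot touches nothing.
It fails at once if The gripper or arm touches the tray (over 0.5 N) (contact force between any of the fingers, the arm and tray above 0.5 N).
It fails at once if The tray is tipped by more than 0.35 rad (20 degrees) (angle between tray's own z axis and vertical above 0.35 rad).
It fails at once if The tray is dropped or pressed on the nest with more than 30 N (contact force between tray and nest above 30 N).
It fails at once if The bottle, pot or beaker is moved by more than 20 mm (distance of any of bottle, pot, beaker from where it was at the start of the episode above 0.02 m).
It also fails if it takes over 48 s, if anything falls off the work surface, if the arm or the gripper's body presses on something with over 40 N, if the wrist force passes 120 N, or if a joint passes its speed limit or range.

ROBOT

A 6-joint arm with a two-finger parallel gripper is mounted at the origin on the work surface. World frame = base frame: x ahead of the robot, y to its left, z up, the work surface at z = 0. Lengths are in m, angles in rad, forces in N, time in s.
With the tool pointing down it reaches from about 0.275 to 0.825 m from the base axis. Payload 4.9 kg.
Tool frame: the origin (TCP) lies midway between the tips of the shut fingers; the grasp point (between the pads) lies 19 mm behind it (ctrl.grip_depth is the distance from the TCP to the grasp point, in m); z points along the fingers, y is the line along which they close (so a half turn about z gives the same grasp; the last joint's range is limited). The gripper opens to 85 mm and grips with 20 to 120 N. Pads are 22 mm wide; open, the fingers measure 114 mm over their backs; the gripper's body (76 mm by 85 mm) begins 54 mm behind the grasp point. The pads swing forward as they close: fully open they stand 13 mm farther back than shut.
Start: joints at [-1.252, 0.326, -0.193, 1.052, 0, 1.437], TCP at [0.241, -0.495, 0.231] pointing down, gripper open.
Joint ranges: [-2.65, 2.65], [-0.97, 1.79], [-1.3, 1.35], [-1.93, 2.1], [-1.47, 1.37], [-3.14, 3.14]. Speed limits (rad/s): [2.57, 2.57, 3.14, 3.14, 3.14, 3.14].

INTERFACE

Orientations are given as a unit quaternion [x, y, z, w].
In Python, from cell import read_state, eyes, ticket, ctrl gives the robot as it stands. The module is installed in compiled form; this text tells all that it offers.
- The arm moves only by the tool servo_tool, never from a script. Its argument "steps" is a list of rows, each an object of numbers: "tx", "ty", "tz": the shift along the world's x, y, z normalised to -1 to 1, where 1 is 400 mm; "ax", "ay", "az": the turn, a rotation vector about the world's x, y, z normalised to -1 to 1, where 1 is 90 degrees. A call has 1 to 20 rows; each row shifts and turns the commanded pose from where the row before left it; what a row does not reach is not made up. A row lasts 1/10 s, in which the tool goes at most 50 mm and 8.59 degrees, less where a joint would pass 70% of its speed; a pose out of reach is approached as far as the arm can. A call with a number of a shift or a turn outside -1 to 1 is refused whole. A call with a gripper value outside its range is refused whole. "grip" is the opening, from 0 (shut) to 1 (fully open), set as the call begins (left out, the last holds). The fingers move at their own pace and stop on an object; "force" is the grip in N (left out, the last holds). Time passes only in rows, so rows that do not move let the fingers close. It gives the time, the measured TCP pose, the force, the opening and the grip force at its end, in the units of the state.
- read_state(): the state, without advancing time (a new reading comes with each control period).
- eyes.read_camera(name): name is "side" or "top"; returns (picture, depth): 480x640x3 uint8, blue, green, red; 480x640 float32, m along the optical axis (not along the pixel's ray), 0 where there is no reading.
- eyes.camera_model(name): a dict with "mtx" (3x3 intrinsics, pixels), "R" (3x3) and "t" (3): a world point X has camera coordinates R X + t. Camera axes: x right, y down, z forward; pixel columns grow to the right and rows downward; lengths in m; the calibration is good to about 2 mm. A picture is of the moment at which its call begins. camera_model takes no time and is no camera call.
- ticket.close_job(): hands the job in; it is judged then, once.
The state is a dict: "time_s": time; "joint_positions": joint angles; "dq": joint speeds; "effort": joint torques, N m; "eef_pos": TCP position; "orientation": TCP orientation; "contact_force": force on the tool from outside, world axes, zero at the start; "wrist_torque": the same for the moment, N m; "width": finger opening in m; "grasp_force": force on a finger pad.
Only numpy, scipy, OpenCV 4.12 (cv2) and the standard library are available. Lean on these libraries where they do the work, as an engineer would, in place of code of your own. Each camera call takes 0.05 s, during which the arm holds its last target. There are 200 camera calls.

## Working session

There is one attempt and no reset: what is moved stays moved. The work goes in short steps, Python scripts to look and compute and a tool call to move; the robot and the scene stay as the last step left them, time stands still between calls to the robot, and variables do not carry over. Pictures are saved under pics/ and viewed, at most 10 in all, crops included, and the job is handed in when it is done.

Besides the shell and the picture viewer there is one more tool, called after "Call:" as name(argument=value, ...), one argument or row to a line, values as JSON. servo_tool: Moves the arm, as the interface text tells. Scaled input: -1 to 1 covers 400 mm each way for a shift and 90 degrees each way for a turn. Its arguments: {"type":"object","properties":{"steps":{"type":"array"},"grip":{"type":"number"},"force":{"type":"number"}},"required":["steps"]}

```bash
mkdir -p pics
python3 - <<'E'
from cell import read_state, eyes, ctrl
import cv2,numpy as np
s=read_state(); print({k:np.round(v,3).tolist() for k,v in s.items()}, ctrl.grip_depth)
for n in ("side","top"):
    p,d=eyes.read_camera(n); cv2.imwrite(f"pics/{n}0.png",p); np.savez(f"{n}0.npz",p=p,d=d)
    m=eyes.camera_model(n); print(n,m)
E
```

```text
{'time_s': 0.0, 'joint_positions': [-1.252, 0.327, -0.194, 1.052, 0.0, 1.437], 'dq': [0.001, -0.002, -0.0, -0.003, -0.0, 0.001], 'effort': [-0.0, -44.339, 26.244, 0.016, -0.0, -0.0], 'eef_pos': [0.24, -0.494, 0.231], 'orientation': [0.974, 0.224, -0.0, -0.001], 'contact_force': [-0.245, -0.009, 0.158], 'wrist_torque': [0.044, -0.003, 0.026], 'grasp_force': 0.0, 'width': 0.086} 0.0187
side {'mtx': array([[533.03072232,   0.        , 323.79654537],
       [  0.        , 533.03072232, 240.5055817 ],
       [  0.        ,   0.        ,   1.        ]]), 'R': array([[-0.96370723, -0.26667531, -0.01235551],
       [-0.11759863,  0.46561548, -0.87713898],
       [ 0.23966423, -0.84385218, -0.48007766]]), 't': array([0.6029907 , 0.13921483, 1.12854905])}
top {'mtx': array([[458.58811851,   0.        , 321.49844684],
       [  0.        , 458.58811851, 232.61127913],
       [  0.        ,   0.        ,   1.        ]]), 'R': array([[ 0.02472917, -0.99963812, -0.01058739],
       [-0.99356456, -0.02340517, -0.1108227 ],
       [ 0.11053479,  0.01325981, -0.9937838 ]]), 't': array([-0.0079831 ,  0.63360768,  1.08740498])}
```

View pics/top0.png

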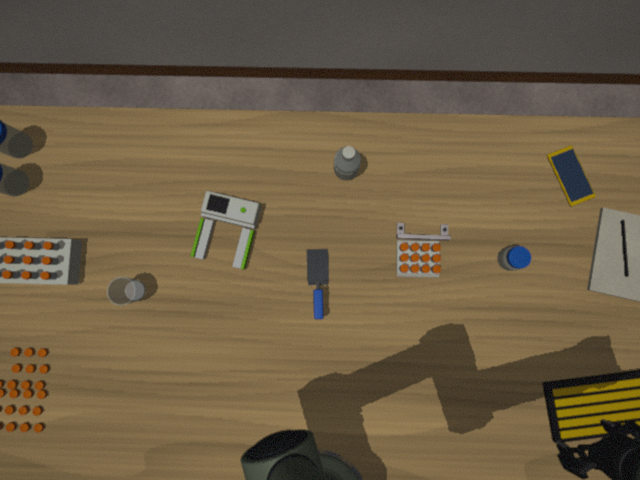

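View pics/side0.png

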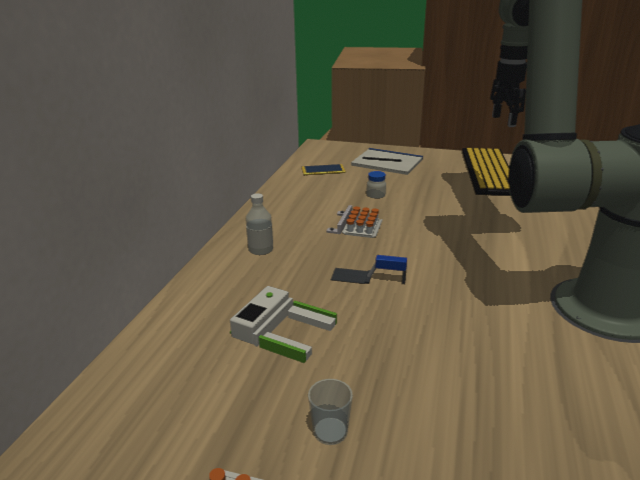

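Top view: lifter at about (318,285) with its blade towards +x, tray at (420,257), stop at (423,232), and nest at (230,230) opening downward (−x). The pot is at (516,258), the bottle at (347,160) and the beaker at (125,290). The side view shows the same layout.

```bash
cat > h.py <<'E'
import numpy as np,cv2
from cell import eyes
def model(n):
    m=eyes.camera_model(n); return m["mtx"],m["R"],m["t"]
def cast(n,uv,z):
    K,R,t=model(n); uv=np.atleast_2d(uv).astype(float)
    d=(np.c_[uv,np.ones(len(uv))]@np.linalg.inv(K).T)@R; c=-R.T@t
    return c+d*((z-c[2])/d[:,2])[:,None]
def cloud(n,d):
    K,R,t=model(n); v,u=np.mgrid[:480,:640]
    P=np.stack([(u-K[0,2])/K[0,0]*d,(v-K[1,2])/K[1,1]*d,d],-1); return (P-t)@R
def tri(uv1,uv2):
    Ps=[np.c_[model(n)[0]@model(n)[1],model(n)[0]@model(n)[2]] for n in("top","side")]
    X=cv2.triangulatePoints(Ps[0],Ps[1],np.float64(uv1).reshape(2,1),np.float64(uv2).reshape(2,1)); return (X[:3]/X[3]).ravel()
def mask(p,kind,box):
    h=cv2.cvtColor(p,cv2.COLOR_BGR2HSV)
    lo,hi={"blue":((105,120,40),(130,255,255)),"green":((35,120,50),(75,255,255)),"orange":((4,170,90),(16,255,255)),
      "white":((0,0,105),(180,60,255)),"dark":((0,0,20),(180,90,85))}[kind]
    m=cv2.inRange(h,lo,hi); o=np.zeros_like(m); x0,y0,x1,y1=box; o[y0:y1,x0:x1]=m[y0:y1,x0:x1]; return o
def comps(m,amin=15):
    n,l,s,c=cv2.connectedComponentsWithStats(m)
    return [(s[i,4],c[i].round(1).tolist(),cv2.minAreaRect(np.argwhere(l==i)[:,::-1].astype(np.float32))) for i in range(1,n) if s[i,4]>=amin]
E
python3 - <<'E'
from h import *
np.set_printoptions(precision=4,suppress=True)
T=np.load("top0.npz");S=np.load("side0.npz")
W=cloud("top",T["d"]);WS=cloud("side",S["d"])
boxes={"blue":("lifter",(300,240,340,330),(365,245,415,285),.060),"dark":("blade",(300,240,340,288),(325,262,372,288),.002),
"orange":("caps",(390,220,450,285),(340,200,385,240),.039),"green":("guides",(185,185,265,275),(225,285,340,365),.026)}
for k,(nm,bt,bs,z) in boxes.items():
    print("==",nm)
    for a,c,r in comps(mask(T["p"],k,bt),10):
        bx=cast("top",cv2.boxPoints(r),z)[:,:2]
        print("top",a,c,"ctr",cast("top",c,z)[0],"box",bx.tolist() and np.round(bx,4).tolist())
    m=mask(T["p"],k,bt)>0; print(" depth z pct",np.percentile(W[m][:,2],[5,50,95]), W[m].mean(0))
    for a,c,r in comps(mask(S["p"],k,bs),10): print("side",a,c)
    m=mask(S["p"],k,bs)>0; print(" side depth",np.percentile(WS[m][:,2],[5,50,95]),WS[m].mean(0))
# height-sliced shapes from the depth
def rect(nm,box,z0,z1):
    x0,y0,x1,y1=box
    for n,Wd in(("top",W),):
        s=np.zeros((480,640),np.uint8); s[y0:y1,x0:x1]=((Wd[...,2]>z0)&(Wd[...,2]<z1))[y0:y1,x0:x1]*255
        for a,c,r in comps(s,25):
            q=Wd[cv2.connectedComponents(s)[1]==cv2.connectedComponents(s)[1][tuple(np.argwhere(s)[0])]]
            bx=cast("top",cv2.boxPoints(r),(z0+z1)/2)[:,:2]; print(nm,a,c,np.round(bx,4).tolist(),"ctr",bx.mean(0))
rect("rails",(185,185,265,275),.014,.022);rect("guides",(185,185,265,275),.0225,.0295);rect("housing",(185,185,265,275),.038,.05)
rect("stop",(390,215,455,250),.024,.032);rect("trayplate",(390,225,450,285),.005,.012)
print("white side");
for nm,c in(("bottle",(347,165)),("pot",(517,258)),("beaker",(122,291))): print(nm,cast("top",c,.05))
big=np.hstack([cv2.resize(T["p"][180:290,180:270],None,fx=4,fy=4,interpolation=2),cv2.resize(T["p"][180:290,380:460],None,fx=4,fy=4,interpolation=2)])
cv2.imwrite("pics/big.png",big)
E
```

```text
== lifter
top 254 [318.1, 303.6] ctr [0.4626 0.0108 0.06  ] box [[0.4965, 0.0214], [0.497, 0.0025], [0.4295, 0.0008], [0.429, 0.0196]]
 depth z pct [0.057  0.0599 0.0631] [0.4628 0.0109 0.0599]
side 377 [390.8, 262.3]
 side depth [0.0394 0.0536 0.061 ] [0.4623 0.0267 0.0553]
== blade
top 769 [317.4, 266.8] ctr [0.5511 0.0159 0.002 ] box [[0.595, 0.0431], [0.5963, -0.0096], [0.5016, -0.0118], [0.5003, 0.0405]]
 depth z pct [-0.0017  0.0022  0.0074] [0.5511 0.0158 0.0072]
side 505 [351.6, 275.6]
 side depth [-0.0005  0.0019  0.0082] [0.5523 0.023  0.0039]
== caps
top 43 [403.8, 246.5] ctr [ 0.604  -0.1932  0.039 ] box [[0.6064, -0.1821], [0.6146, -0.1976], [0.6011, -0.2044], [0.5929, -0.1889]]
top 45 [414.6, 246.8] ctr [ 0.6039 -0.2194  0.039 ] box [[0.6105, -0.2107], [0.6109, -0.2276], [0.5963, -0.2276], [0.5959, -0.2107]]
top 44 [425.2, 247.1] ctr [ 0.6038 -0.245   0.039 ] box [[0.5965, -0.2373], [0.6111, -0.2373], [0.6115, -0.2542], [0.5969, -0.2542]]
top 50 [436.2, 247.1] ctr [ 0.6044 -0.2716  0.039 ] box [[0.6117, -0.2615], [0.6122, -0.2809], [0.5976, -0.2808], [0.5971, -0.2615]]

[... 2678 characters left out ...]
81], [0.6372, -0.1784], [0.6359, -0.3084], [0.6253, -0.308]] ctr [ 0.6312 -0.2432]
trayplate 41 [400.1, 229.0] [[0.6602, -0.1811], [0.6606, -0.1961], [0.6404, -0.1962], [0.6401, -0.1812]] ctr [ 0.6503 -0.1886]
trayplate 45 [443.8, 229.4] [[0.6628, -0.291], [0.6632, -0.306], [0.6405, -0.3059], [0.6401, -0.2909]] ctr [ 0.6516 -0.2985]
trayplate 478 [414.3, 257.6] [[0.5304, -0.1794], [0.6249, -0.1788], [0.6274, -0.2834], [0.5329, -0.2831]] ctr [ 0.5789 -0.2312]
trayplate 129 [420.6, 263.0] [[0.5561, -0.2033], [0.5796, -0.2044], [0.5777, -0.2839], [0.5542, -0.2827]] ctr [ 0.5669 -0.2436]
white side
bottle [[ 0.8004 -0.0513  0.05  ]]
pot [[ 0.5819 -0.4615  0.05  ]]
beaker [[0.4802 0.4808 0.05  ]]
```

View pics/big.png

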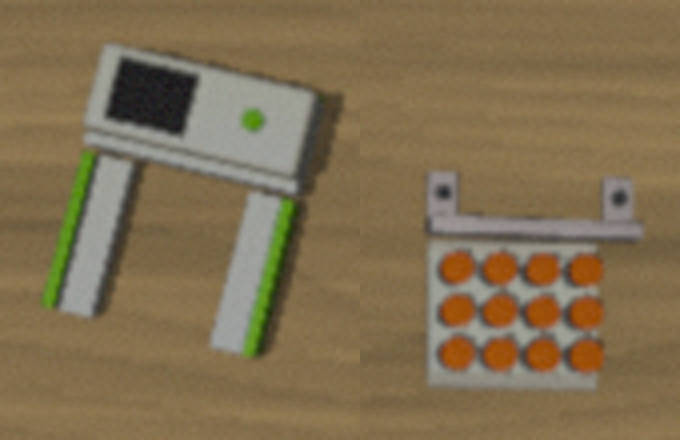

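Call:
servo_tool(
  steps=[
    {"tx": 0.0295, "ty": 0.0665, "tz": -0.01, "az": 0.091},
    {"tx": 0.0295, "ty": 0.0665, "tz": -0.01, "az": 0.091},
    {"tx": 0.0295, "ty": 0.0665, "tz": -0.01, "az": 0.091},
    {"tx": 0.0295, "ty": 0.0665, "tz": -0.01, "az": 0.091},
    {"tx": 0.0295, "ty": 0.0665, "tz": -0.01, "az": 0.091},
    {"tx": 0.0295, "ty": 0.0665, "tz": -0.01, "az": 0.091},
    {"tx": 0.0295, "ty": 0.0665, "tz": -0.01, "az": 0.091},
    {"tx": 0.0295, "ty": 0.0665, "tz": -0.01, "az": 0.091},
    {"tx": 0.0295, "ty": 0.0665, "tz": -0.01, "az": 0.091},
    {"tx": 0.0295, "ty": 0.0665, "tz": -0.01, "az": 0.091},
    {"tx": 0.0295, "ty": 0.0665, "tz": -0.01, "az": 0.091},
    {"tx": 0.0295, "ty": 0.0665, "tz": -0.01, "az": 0.091},
    {"tx": 0.0295, "ty": 0.0665, "tz": -0.01, "az": 0.091},
    {"tx": 0.0295, "ty": 0.0665, "tz": -0.01, "az": 0.091},
    {"tx": 0.0295, "ty": 0.0665, "tz": -0.01, "az": 0.091},
    {"tx": 0.0295, "ty": 0.0665, "tz": -0.01, "az": 0.091},
    {"tx": 0.0295, "ty": 0.0665, "tz": -0.01, "az": 0.091},
    {"tx": 0.0295, "ty": 0.0665, "tz": -0.01, "az": 0.091},
    {"tx": 0.0295, "ty": 0.0665, "tz": -0.01, "az": 0.091},
    {},
  ],
  grip=1,
)

```text
schema error: expected keys tx, ty, tz, ax, ay, az
```

Call:
servo_tool(
  steps=[
    {"tx": 0.0295, "ty": 0.0665, "tz": -0.01, "ax": 0, "ay": 0, "az": 0.091},
    {"tx": 0.0295, "ty": 0.0665, "tz": -0.01, "ax": 0, "ay": 0, "az": 0.091},
    {"tx": 0.0295, "ty": 0.0665, "tz": -0.01, "ax": 0, "ay": 0, "az": 0.091},
    {"tx": 0.0295, "ty": 0.0665, "tz": -0.01, "ax": 0, "ay": 0, "az": 0.091},
    {"tx": 0.0295, "ty": 0.0665, "tz": -0.01, "ax": 0, "ay": 0, "az": 0.091},
    {"tx": 0.0295, "ty": 0.0665, "tz": -0.01, "ax": 0, "ay": 0, "az": 0.091},
    {"tx": 0.0295, "ty": 0.0665, "tz": -0.01, "ax": 0, "ay": 0, "az": 0.091},
    {"tx": 0.0295, "ty": 0.0665, "tz": -0.01, "ax": 0, "ay": 0, "az": 0.091},
    {"tx": 0.0295, "ty": 0.0665, "tz": -0.01, "ax": 0, "ay": 0, "az": 0.091},
    {"tx": 0.0295, "ty": 0.0665, "tz": -0.01, "ax": 0, "ay": 0, "az": 0.091},
    {"tx": 0.0295, "ty": 0.0665, "tz": -0.01, "ax": 0, "ay": 0, "az": 0.091},
    {"tx": 0.0295, "ty": 0.0665, "tz": -0.01, "ax": 0, "ay": 0, "az": 0.091},
    {"tx": 0.0295, "ty": 0.0665, "tz": -0.01, "ax": 0, "ay": 0, "az": 0.091},
    {"tx": 0.0295, "ty": 0.0665, "tz": -0.01, "ax": 0, "ay": 0, "az": 0.091},
    {"tx": 0.0295, "ty": 0.0665, "tz": -0.01, "ax": 0, "ay": 0, "az": 0.091},
    {"tx": 0.0295, "ty": 0.0665, "tz": -0.01, "ax": 0, "ay": 0, "az": 0.091},
    {"tx": 0.0295, "ty": 0.0665, "tz": -0.01, "ax": 0, "ay": 0, "az": 0.091},
    {"tx": 0.0295, "ty": 0.0665, "tz": -0.01, "ax": 0, "ay": 0, "az": 0.091},
    {"tx": 0.0295, "ty": 0.0665, "tz": -0.01, "ax": 0, "ay": 0, "az": 0.091},
    {"tx": 0, "ty": 0, "tz": 0, "ax": 0, "ay": 0, "az": 0},
  ],
  grip=1,
)

```text
time_s: 2.1
eef_pos: [0.4653, 0.0133, 0.1546]
orientation: [-0.016, 1.0, 0.001, -0.0]
contact_force: [-0.7, -0.3, -0.0]
width: 0.0854
grasp_force: 0.0
```

Call:
servo_tool(
  steps=[
    {"tx": -0.003, "ty": -0.006, "tz": -0.08, "ax": 0, "ay": 0, "az": 0},
    {"tx": 0, "ty": 0, "tz": -0.08, "ax": 0, "ay": 0, "az": 0},
    {"tx": 0, "ty": 0, "tz": -0.08, "ax": 0, "ay": 0, "az": 0},
    {"tx": 0, "ty": 0, "tz": -0.05, "ax": 0, "ay": 0, "az": 0},
    {"tx": 0, "ty": 0, "tz": -0.0265, "ax": 0, "ay": 0, "az": 0},
    {"tx": 0, "ty": 0, "tz": 0, "ax": 0, "ay": 0, "az": 0},
    {"tx": 0, "ty": 0, "tz": 0, "ax": 0, "ay": 0, "az": 0},
  ],
)

```text
time_s: 2.8
eef_pos: [0.464, 0.0081, 0.0292]
orientation: [-0.013, 1.0, -0.0, 0.0]
contact_force: [-0.6, -0.2, -0.7]
width: 0.0851
grasp_force: 0.0
```

Call:
servo_tool(
  steps=[
    {"tx": 0, "ty": 0, "tz": 0, "ax": 0, "ay": 0, "az": 0},
    {"tx": 0, "ty": 0, "tz": 0, "ax": 0, "ay": 0, "az": 0},
    {"tx": 0, "ty": 0, "tz": 0, "ax": 0, "ay": 0, "az": 0},
    {"tx": 0, "ty": 0, "tz": 0, "ax": 0, "ay": 0, "az": 0},
    {"tx": 0, "ty": 0, "tz": 0, "ax": 0, "ay": 0, "az": 0},
    {"tx": 0, "ty": 0, "tz": 0, "ax": 0, "ay": 0, "az": 0},
    {"tx": 0, "ty": 0, "tz": 0, "ax": 0, "ay": 0, "az": 0},
    {"tx": 0, "ty": 0, "tz": 0, "ax": 0, "ay": 0, "az": 0},
  ],
  grip=0,
  force=100,
)

```text
time_s: 3.6
eef_pos: [0.4641, 0.0088, 0.0294]
orientation: [-0.014, 1.0, 0.0, 0.001]
contact_force: [-1.2, 1.4, 5.9]
width: 0.021
grasp_force: 96.5
```

Call:
servo_tool(
  steps=[
    {"tx": 0, "ty": 0, "tz": 0.03, "ax": 0, "ay": 0, "az": -0.004},
    {"tx": -0.01, "ty": -0.02, "tz": 0.06, "ax": 0, "ay": 0, "az": -0.004},
    {"tx": -0.022, "ty": -0.058, "tz": 0.05, "ax": 0, "ay": 0, "az": -0.004},
    {"tx": -0.022, "ty": -0.058, "tz": 0.01, "ax": 0, "ay": 0, "az": -0.004},
    {"tx": -0.022, "ty": -0.058, "tz": 0, "ax": 0, "ay": 0, "az": 0},
    {"tx": -0.022, "ty": -0.058, "tz": 0, "ax": 0, "ay": 0, "az": 0},
    {"tx": -0.022, "ty": -0.058, "tz": 0, "ax": 0, "ay": 0, "az": 0},
    {"tx": -0.022, "ty": -0.058, "tz": 0, "ax": 0, "ay": 0, "az": 0},
    {"tx": -0.022, "ty": -0.058, "tz": 0, "ax": 0, "ay": 0, "az": 0},
    {"tx": -0.022, "ty": -0.058, "tz": 0, "ax": 0, "ay": 0, "az": 0},
    {"tx": -0.022, "ty": -0.058, "tz": 0, "ax": 0, "ay": 0, "az": 0},
    {"tx": -0.014, "ty": -0.058, "tz": 0, "ax": 0, "ay": 0, "az": 0},
    {"tx": 0, "ty": 0, "tz": 0, "ax": 0, "ay": 0, "az": 0},
    {"tx": 0, "ty": 0, "tz": 0, "ax": 0, "ay": 0, "az": 0},
  ],
)

```text
time_s: 5.0
eef_pos: [0.3744, -0.2315, 0.0885]
orientation: [-0.0, 1.0, 0.0, -0.0]
contact_force: [0.1, -1.4, -1.5]
width: 0.0207
grasp_force: 97.0
```

Run:
```python
from h import *
from cell import read_state
s=read_state(); print(s["eef_pos"],s["orientation"],s["contact_force"],s["grasp_force"])
np.set_printoptions(precision=4,suppress=True)
T,d=eyes.read_camera("top");S,ds=eyes.read_camera("side")
W=cloud("top",d);WS=cloud("side",ds)
tip=np.r_[s["eef_pos"][0]+.13,s["eef_pos"][1]]
for nm,C,I in(("top",W,T),("side",WS,S)):
    z=C[...,2]; sel=(abs(C[...,0]-tip[0]+.037)<.05)&(abs(C[...,1]-tip[1])<.04)&(z>.035)&(z<.12)&(mask(I,"dark",(0,0,640,480))>0)
    P=C[sel]; A=np.c_[P[:,:2]-tip,np.ones(len(P))]
    if len(P)>30:
        for _ in range(3):
            k=np.linalg.lstsq(A,P[:,2],rcond=None)[0]; r=abs(P[:,2]-A@k); P,A=P[r<.006],A[r<.006]
        print(nm,len(P),"slope x,y",k[:2],"z at tip",k[2],"xy range",P.min(0),P.max(0))
        r=cv2.minAreaRect(P[:,:2].astype(np.float32)); print(r)
cv2.imwrite("pics/b.png",np.hstack([cv2.resize(T[220:340,380:460],None,fx=4,fy=4),cv2.resize(S[190:310,320:420],None,fx=4,fy=4)]))
```

```text
[ 0.3744308  -0.23153435  0.08848935] [-3.76982695e-04  9.99999835e-01  3.81384199e-04 -2.06686657e-04] [ 0.11397937 -1.38059733 -1.46652056] 97.02465534210205
top 863 slope x,y [-0.0217 -0.0035] z at tip 0.060648480371885416 xy range [ 0.4191 -0.2569  0.0556] [ 0.508  -0.202   0.0684]
((0.4634621739387512, -0.22924207150936127), (0.08792651444673538, 0.05436452850699425), 1.4304543733596802)
side 313 slope x,y [-0.0276  0.0099] z at tip 0.059566300221565324 xy range [ 0.4194 -0.2577  0.0568] [ 0.5085 -0.1956  0.0673]
((0.463757187128067, -0.2266937643289566), (0.08867097645998001, 0.06173538416624069), 1.392676830291748)
```

View pics/b.png

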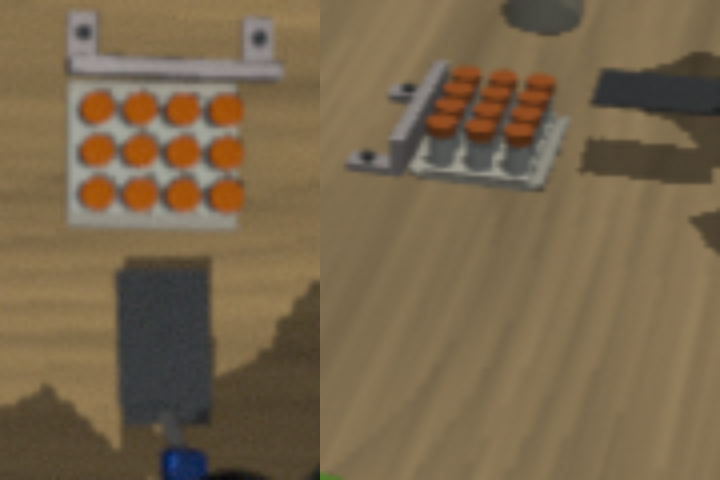

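Left, from the top camera: the blade is lined up in front of the tray, about 0.02 rad off in yaw, with its tip near (165,262). Right, from the side camera: the blade hangs level. The tray hasn't been touched.

Call:
servo_tool(
  steps=[
    {"tx": 0, "ty": 0, "tz": -0.05, "ax": 0, "ay": 0, "az": -0.013},
    {"tx": 0, "ty": 0, "tz": -0.05, "ax": 0, "ay": 0, "az": 0},
    {"tx": 0, "ty": 0, "tz": -0.03, "ax": 0, "ay": 0, "az": 0},
    {"tx": 0, "ty": 0, "tz": -0.012, "ax": 0, "ay": 0, "az": 0},
    {"tx": 0, "ty": 0, "tz": -0.003, "ax": 0, "ay": 0, "az": 0},
    {"tx": 0, "ty": 0, "tz": 0, "ax": 0, "ay": 0, "az": 0},
    {"tx": 0, "ty": 0, "tz": 0, "ax": 0, "ay": 0, "az": 0},
  ],
)

```text
time_s: 5.8
eef_pos: [0.3753, -0.2318, 0.0313]
orientation: [0.009, 1.0, -0.0, 0.0]
contact_force: [-0.1, 0.5, -1.2]
width: 0.0206
grasp_force: 97.2
```

```bash
cat > st.py <<'E'
from h import *
from cell import read_state
np.set_printoptions(precision=4,suppress=True)
s=read_state(); print(s["time_s"],s["eef_pos"],s["contact_force"],s["wrist_torque"])
T,d=eyes.read_camera("top");S,ds=eyes.read_camera("side")
W=cloud("top",d);WS=cloud("side",ds)
for nm,C,I in(("top",W,T),("side",WS,S)):
    u=C-s["eef_pos"]; bz=s["eef_pos"][2]-.0294+.002
    sel=(abs(u[...,0]-.093)<.048)&(abs(u[...,1])<.04)&(abs(C[...,2]-bz)<.02)&(mask(I,"dark",(0,0,640,480))>0)
    P=C[sel]
    if len(P)<30: continue
    for lo,hi in((.053,.08),(.08,.105),(.105,.14)):
        q=P[(P[:,0]-s["eef_pos"][0]>lo)&(P[:,0]-s["eef_pos"][0]<hi)]
        print(nm,"blade",lo,len(q),np.median(q,0) if len(q) else "", "x max",P[:,0].max())
    o=mask(I,"orange",(0,0,640,480))>0
    sel=o&(np.linalg.norm(C[...,:2]-s["eef_pos"][:2]-[.1,0],axis=-1)<.15)&(C[...,2]>.02)
    print(nm,"caps",sel.sum(),C[sel].mean(0))
E
python3 st.py
```

```text
5.8 [ 0.3753 -0.2318  0.0313] [-0.0967  0.5254 -1.169 ] [0.0269 0.0672 0.0075]
top blade 0.053 248 [ 0.4412 -0.2301  0.0043] x max 0.5076388667282233
top blade 0.08 230 [ 0.4678 -0.2304  0.004 ] x max 0.5076388667282233
top blade 0.105 240 [ 0.4944 -0.2303  0.004 ] x max 0.5076388667282233
top caps 530 [ 0.5782 -0.2337  0.0391]
side blade 0.053 109 [ 0.4413 -0.2257  0.0033] x max 0.5096160931563846
side blade 0.08 94 [ 0.4678 -0.2264  0.0032] x max 0.5096160931563846
side blade 0.105 110 [ 0.4941 -0.2261  0.0033] x max 0.5096160931563846
side caps 272 [ 0.5797 -0.2289  0.038 ]
```

Call:
servo_tool(
  steps=[
    {"tx": 0, "ty": 0, "tz": -0.003, "ax": 0, "ay": 0, "az": 0},
    {"tx": 0, "ty": 0, "tz": -0.002, "ax": 0, "ay": 0, "az": 0},
    {"tx": 0, "ty": -0.002, "tz": 0, "ax": 0, "ay": 0, "az": 0},
    {"tx": 0, "ty": 0, "tz": 0, "ax": 0, "ay": 0, "az": 0},
  ],
)

```text
time_s: 6.3
eef_pos: [0.3751, -0.232, 0.0294]
orientation: [0.009, 1.0, 0.001, 0.001]
contact_force: [-1.2, 3.6, 8.0]
width: 0.0205
grasp_force: 98.5
```

Call:
servo_tool(
  steps=[
    {"tx": 0.02, "ty": 0, "tz": 0, "ax": 0, "ay": 0, "az": 0},
    {"tx": 0.03, "ty": 0, "tz": 0, "ax": 0, "ay": 0, "az": 0},
    {"tx": 0.025, "ty": 0, "tz": 0, "ax": 0, "ay": 0, "az": 0},
    {"tx": 0.02, "ty": 0, "tz": 0, "ax": 0, "ay": 0, "az": 0},
    {"tx": 0.02, "ty": 0, "tz": 0, "ax": 0, "ay": 0, "az": 0},
    {"tx": 0.02, "ty": 0, "tz": 0, "ax": 0, "ay": 0, "az": 0},
    {"tx": 0, "ty": 0, "tz": 0, "ax": 0, "ay": 0, "az": 0},
  ],
)

```text
time_s: 7.0
eef_pos: [0.4282, -0.2326, 0.0294]
orientation: [0.009, 1.0, -0.0, -0.001]
contact_force: [-3.9, -0.3, 8.5]
width: 0.0207
grasp_force: 98.9
```

```bash
python3 st.py
```

```text
7.0 [ 0.4282 -0.2326  0.0294] [-3.9026 -0.3017  8.4636] [ 0.1332  0.8012 -0.0099]
top blade 0.053 234 [ 0.4948 -0.2324  0.0024] x max 0.5535753087799096
top blade 0.08 216 [ 0.5213 -0.2324  0.0021] x max 0.5535753087799096
top blade 0.105 5 [ 0.5338 -0.2127  0.0022] x max 0.5535753087799096
top caps 540 [ 0.5818 -0.2329  0.0403]
side blade 0.053 99 [ 0.4952 -0.2277  0.0018] x max 0.5683819723765732
side blade 0.08 92 [ 0.5209 -0.2274  0.0013] x max 0.5683819723765732
side blade 0.105 25 [ 0.537  -0.2251  0.0029] x max 0.5683819723765732
side caps 249 [ 0.5835 -0.2267  0.0394]
```

Call:
servo_tool(
  steps=[
    {"tx": 0.02, "ty": 0, "tz": 0, "ax": 0, "ay": 0, "az": 0},
    {"tx": 0.02, "ty": 0, "tz": 0, "ax": 0, "ay": 0, "az": 0},
    {"tx": 0.02, "ty": 0, "tz": 0, "ax": 0, "ay": 0, "az": 0},
    {"tx": 0.02, "ty": 0, "tz": 0, "ax": 0, "ay": 0, "az": 0},
    {"tx": 0.02, "ty": 0, "tz": 0, "ax": 0, "ay": 0, "az": 0},
    {"tx": 0.014, "ty": 0, "tz": 0, "ax": 0, "ay": 0, "az": 0},
    {"tx": 0.01, "ty": 0, "tz": 0, "ax": 0, "ay": 0, "az": 0},
    {"tx": 0, "ty": 0, "tz": 0, "ax": 0, "ay": 0, "az": 0},
  ],
)

```text
time_s: 7.9
eef_pos: [0.4759, -0.2324, 0.0294]
orientation: [0.01, 1.0, -0.0, -0.002]
contact_force: [-10.4, 0.5, 12.8]
width: 0.0206
grasp_force: 99.1
```

```bash
python3 st.py
```

```text
7.9 [ 0.4759 -0.2324  0.0294] [-10.4151   0.4648  12.8192] [ 0.2001  1.6569 -0.0207]
top blade 0.053 49 [ 0.5316 -0.2372  0.0034] x max 0.607923696381019
top blade 0.08 3 [ 0.5787 -0.2369  0.0171] x max 0.607923696381019
top blade 0.105 2 [ 0.6067 -0.2366  0.0185] x max 0.607923696381019
top caps 536 [ 0.5802 -0.233   0.0411]
side blade 0.053 46 [ 0.5351 -0.2326  0.0041] x max 0.6053319137815195
side blade 0.08 8 [ 0.5761 -0.2267  0.0201] x max 0.6053319137815195
side blade 0.105 10 [ 0.6024 -0.2136  0.0187] x max 0.6053319137815195
side caps 254 [ 0.5817 -0.2281  0.0402]
```

Call:
servo_tool(
  steps=[
    {"tx": 0.005, "ty": 0, "tz": 0.0015, "ax": 0, "ay": 0, "az": 0},
    {"tx": 0.005, "ty": 0, "tz": 0, "ax": 0, "ay": 0, "az": 0},
    {"tx": 0, "ty": 0, "tz": 0, "ax": 0, "ay": 0, "az": 0},
  ],
)

```text
time_s: 8.3
eef_pos: [0.4808, -0.2323, 0.0294]
orientation: [0.009, 1.0, -0.0, -0.002]
contact_force: [-7.7, 0.7, 6.7]
width: 0.0202
grasp_force: 98.1
```

Call:
servo_tool(
  steps=[
    {"tx": -0.003, "ty": 0, "tz": 0.003, "ax": 0, "ay": 0, "az": 0},
    {"tx": -0.003, "ty": 0, "tz": 0.005, "ax": 0, "ay": 0, "az": 0},
    {"tx": -0.003, "ty": 0, "tz": 0.008, "ax": 0, "ay": 0, "az": 0},
    {"tx": -0.003, "ty": 0, "tz": 0.01, "ax": 0, "ay": 0, "az": 0},
    {"tx": -0.003, "ty": 0, "tz": 0.01, "ax": 0, "ay": 0, "az": 0},
    {"tx": 0, "ty": 0, "tz": 0.006, "ax": 0, "ay": 0, "az": 0},
    {"tx": 0, "ty": 0, "tz": 0, "ax": 0, "ay": 0, "az": 0},
  ],
)

```text
time_s: 9.0
eef_pos: [0.4768, -0.2326, 0.0466]
orientation: [0.009, 1.0, -0.0, 0.0]
contact_force: [0.1, 0.6, -3.6]
width: 0.0207
grasp_force: 96.8
```

```bash
cat >> st.py <<'E'
P=W[(mask(T,"orange",(0,0,640,480))>0)&(np.linalg.norm(W[...,:2]-s["eef_pos"][:2]-[.1,0],axis=-1)<.15)&(W[...,2]>.02)]
A=np.c_[P[:,:2]-P[:,:2].mean(0),np.ones(len(P))]
for _ in range(3):
    k=np.linalg.lstsq(A,P[:,2],rcond=None)[0]; r=abs(P[:,2]-A@k); P,A=P[r<.008],A[r<.008]
print("caps slope x,y",k[:2],"z",k[2],len(P))
cc=np.array([c for a,c,_ in comps(mask(T,"orange",(190,150,460,330)),20)]); Q=cast("top",cc,k[2])[:,:2]
r=cv2.minAreaRect(Q.astype(np.float32)); print("caps",len(Q),"ctr",r[0],Q.mean(0),"rect",r[1],r[2])
cv2.imwrite("pics/last.png",np.hstack([cv2.resize(T[180:310,180:460],None,fx=1.4,fy=1.4),cv2.resize(S[190:370,220:420],None,fx=1.4,fy=1.4)[:182]]))
E
python3 st.py
```

```text
9.0 [ 0.4768 -0.2326  0.0466] [ 0.088   0.5928 -3.5705] [-0.0165  0.2481 -0.0283]
top blade 0.053 5 [ 0.5302 -0.2677  0.0033] x max 0.5488547274088548
top blade 0.08 0  x max 0.5488547274088548
top blade 0.105 0  x max 0.5488547274088548
top caps 559 [ 0.5764 -0.2334  0.0576]
side blade 0.053 27 [ 0.5433 -0.2132  0.0224] x max 0.6144954995891416
side blade 0.08 15 [ 0.5722 -0.2102  0.0018] x max 0.6144954995891416
side blade 0.105 15 [ 0.598  -0.2116  0.0297] x max 0.6144954995891416
side caps 271 [ 0.5765 -0.2286  0.0563]
caps slope x,y [-0.0068 -0.0035] z 0.05762637696401501 559
caps 12 ctr (0.5766088366508484, -0.23223111033439636) [ 0.5766 -0.2318] rect (0.07880930602550507, 0.052105627954006195) 89.3136215209961
```

Call:
servo_tool(
  steps=[
    {"tx": 0, "ty": 0, "tz": 0.01, "ax": 0, "ay": 0, "az": 0},
    {"tx": 0, "ty": 0, "tz": 0.02, "ax": 0, "ay": 0, "az": 0},
    {"tx": 0, "ty": 0, "tz": 0.025, "ax": 0, "ay": 0, "az": 0},
    {"tx": 0, "ty": 0, "tz": 0.025, "ax": 0, "ay": 0, "az": 0},
    {"tx": 0, "ty": 0, "tz": 0.02, "ax": 0, "ay": 0, "az": 0},
    {"tx": 0, "ty": 0, "tz": 0.015, "ax": 0, "ay": 0, "az": 0},
    {"tx": 0, "ty": 0, "tz": 0.01, "ax": 0, "ay": 0, "az": 0},
    {"tx": 0, "ty": 0, "tz": 0, "ax": 0, "ay": 0, "az": 0},
    {"tx": 0, "ty": 0, "tz": 0, "ax": 0, "ay": 0, "az": 0},
    {"tx": 0, "ty": 0, "tz": 0, "ax": 0, "ay": 0, "az": 0},
    {"tx": 0, "ty": 0, "tz": 0, "ax": 0, "ay": 0, "az": 0},
  ],
)

```text
time_s: 10.2
eef_pos: [0.4761, -0.2322, 0.0957]
orientation: [0.009, 1.0, 0.0, -0.0]
contact_force: [-0.2, -0.2, -3.3]
width: 0.0209
grasp_force: 96.8
```

Call:
servo_tool(
  steps=[
    {"tx": 0, "ty": 0.01, "tz": 0, "ax": 0, "ay": 0, "az": -0.002},
    {"tx": 0.0025, "ty": 0.02, "tz": 0, "ax": 0, "ay": 0, "az": -0.004},
    {"tx": 0.0025, "ty": 0.03, "tz": 0, "ax": 0, "ay": 0, "az": -0.004},
    {"tx": 0.0025, "ty": 0.04, "tz": 0, "ax": 0, "ay": 0, "az": -0.004},
    {"tx": 0.0025, "ty": 0.05, "tz": 0, "ax": 0, "ay": 0, "az": -0.004},
    {"tx": 0.0025, "ty": 0.055, "tz": 0, "ax": 0, "ay": 0, "az": -0.004},
    {"tx": 0.0025, "ty": 0.055, "tz": 0, "ax": 0, "ay": 0, "az": -0.004},
    {"tx": 0.0025, "ty": 0.055, "tz": 0, "ax": 0, "ay": 0, "az": -0.004},
    {"tx": 0.0025, "ty": 0.055, "tz": 0, "ax": 0, "ay": 0, "az": -0.004},
    {"tx": 0.0025, "ty": 0.055, "tz": 0, "ax": 0, "ay": 0, "az": -0.004},
    {"tx": 0.0025, "ty": 0.055, "tz": 0, "ax": 0, "ay": 0, "az": -0.004},
    {"tx": 0.0025, "ty": 0.05, "tz": 0, "ax": 0, "ay": 0, "az": -0.004},
    {"tx": 0.0025, "ty": 0.04, "tz": 0, "ax": 0, "ay": 0, "az": -0.004},
    {"tx": 0.0025, "ty": 0.03, "tz": 0, "ax": 0, "ay": 0, "az": -0.004},
    {"tx": 0.0025, "ty": 0.02, "tz": 0, "ax": 0, "ay": 0, "az": -0.004},
    {"tx": 0, "ty": 0.01, "tz": 0, "ax": 0, "ay": 0, "az": -0.002},
    {"tx": 0, "ty": 0, "tz": 0, "ax": 0, "ay": 0, "az": 0},
  ],
)

```text
time_s: 11.9
eef_pos: [0.4902, 0.0202, 0.0961]
orientation: [0.056, 0.998, 0.0, -0.0]
contact_force: [1.3, -0.2, -4.3]
width: 0.0206
grasp_force: 97.1
```

Call:
servo_tool(
  steps=[
    {"tx": 0, "ty": 0.01, "tz": 0, "ax": 0, "ay": 0, "az": -0.002},
    {"tx": 0.0025, "ty": 0.02, "tz": 0, "ax": 0, "ay": 0, "az": -0.004},
    {"tx": 0.0025, "ty": 0.03, "tz": 0, "ax": 0, "ay": 0, "az": -0.004},
    {"tx": 0.0025, "ty": 0.04, "tz": 0, "ax": 0, "ay": 0, "az": -0.004},
    {"tx": 0.0025, "ty": 0.05, "tz": 0, "ax": 0, "ay": 0, "az": -0.004},
    {"tx": 0.0025, "ty": 0.055, "tz": 0, "ax": 0, "ay": 0, "az": -0.004},
    {"tx": 0.0025, "ty": 0.055, "tz": 0, "ax": 0, "ay": 0, "az": -0.004},
    {"tx": 0.0025, "ty": 0.055, "tz": 0, "ax": 0, "ay": 0, "az": -0.004},
    {"tx": 0.0025, "ty": 0.055, "tz": 0, "ax": 0, "ay": 0, "az": -0.004},
    {"tx": 0.0025, "ty": 0.055, "tz": 0, "ax": 0, "ay": 0, "az": -0.004},
    {"tx": 0.0025, "ty": 0.055, "tz": 0, "ax": 0, "ay": 0, "az": -0.004},
    {"tx": 0.0025, "ty": 0.05, "tz": 0, "ax": 0, "ay": 0, "az": -0.004},
    {"tx": 0.0025, "ty": 0.04, "tz": 0, "ax": 0, "ay": 0, "az": -0.004},
    {"tx": 0.0025, "ty": 0.03, "tz": 0, "ax": 0, "ay": 0, "az": -0.004},
    {"tx": 0.0025, "ty": 0.02, "tz": 0, "ax": 0, "ay": 0, "az": -0.004},
    {"tx": 0, "ty": 0.01, "tz": 0, "ax": 0, "ay": 0, "az": -0.003},
    {"tx": 0, "ty": 0, "tz": 0, "ax": 0, "ay": 0, "az": 0},
    {"tx": 0, "ty": 0, "tz": 0, "ax": 0, "ay": 0, "az": 0},
  ],
)

```text
time_s: 13.7
eef_pos: [0.5043, 0.2711, 0.096]
orientation: [0.104, 0.995, -0.0, -0.0]
contact_force: [-0.4, -0.5, -4.9]
width: 0.0206
grasp_force: 96.9
```

```bash
python3 st.py
```

```text
13.7 [0.5043 0.2711 0.096 ] [-0.4088 -0.451  -4.874 ] [0.062  0.2832 0.041 ]
top blade 0.053 17 [0.5725 0.2616 0.0825] x max 0.6423545615589927
top blade 0.08 10 [0.5968 0.258  0.0847] x max 0.6423545615589927
top blade 0.105 9 [0.6233 0.2605 0.0826] x max 0.6423545615589927
top caps 601 [0.603  0.2528 0.1064]
side blade 0.053 52 [0.5625 0.2787 0.0717] x max 0.6428904693793965
side blade 0.08 23 [0.6015 0.2758 0.0833] x max 0.6428904693793965
side blade 0.105 29 [0.6287 0.2962 0.0819] x max 0.6428904693793965
side caps 572 [0.6073 0.2621 0.1063]
caps slope x,y [-0.01    0.0005] z 0.10640155219183006 601
caps 12 ctr (0.6021362543106079, 0.25115087628364563) [0.6022 0.2514] rect (0.07862712442874908, 0.05233585089445114) 78.47550201416016
```

View pics/last.png

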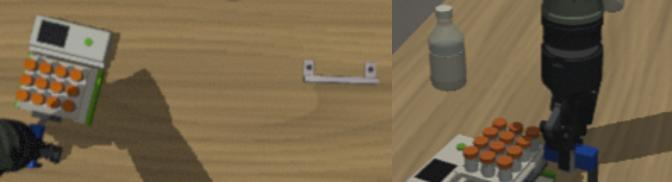

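Call:
servo_tool(
  steps=[
    {"tx": 0.001, "ty": 0.003, "tz": -0.01, "ax": 0, "ay": 0, "az": -0.003},
    {"tx": 0.001, "ty": 0.003, "tz": -0.018, "ax": 0, "ay": 0, "az": -0.003},
    {"tx": 0.001, "ty": 0.002, "tz": -0.02, "ax": 0, "ay": 0, "az": -0.003},
    {"tx": 0, "ty": 0, "tz": -0.02, "ax": 0, "ay": 0, "az": 0},
    {"tx": 0, "ty": 0, "tz": -0.012, "ax": 0, "ay": 0, "az": 0},
    {"tx": 0, "ty": 0, "tz": -0.007, "ax": 0, "ay": 0, "az": 0},
    {"tx": 0, "ty": 0, "tz": 0, "ax": 0, "ay": 0, "az": 0},
    {"tx": 0, "ty": 0, "tz": 0, "ax": 0, "ay": 0, "az": 0},
  ],
)

```text
time_s: 14.6
eef_pos: [0.5058, 0.2749, 0.0614]
orientation: [0.111, 0.994, 0.0, 0.0]
contact_force: [0.3, 0.2, -3.4]
width: 0.0205
grasp_force: 96.9
```

```bash
cat >> st.py <<'E'
cv2.imwrite("pics/last2.png",np.hstack([cv2.resize(T[180:290,180:270],None,fx=4,fy=4,interpolation=2),cv2.resize(S[270:380,215:325],None,fx=4,fy=4,interpolation=2)[:440]]))
E
python3 st.py
```

```text
14.6 [0.5058 0.2749 0.0614] [ 0.3184  0.2184 -3.4201] [ 0.0156  0.2698 -0.0197]
top blade 0.053 16 [0.5733 0.2538 0.0477] x max 0.6425204337569713
top blade 0.08 10 [0.604  0.2759 0.0523] x max 0.6425204337569713
top blade 0.105 10 [0.6307 0.2552 0.0502] x max 0.6425204337569713
top caps 545 [0.604  0.2544 0.0717]
side blade 0.053 43 [0.5634 0.2823 0.0374] x max 0.6445823432918737
side blade 0.08 16 [0.5944 0.308  0.0478] x max 0.6445823432918737
side blade 0.105 18 [0.6329 0.2969 0.0498] x max 0.6445823432918737
side caps 588 [0.6086 0.2646 0.0719]
caps slope x,y [-0.0109 -0.0016] z 0.07171574195106364 545
caps 12 ctr (0.6033750176429749, 0.2534654438495636) [0.6034 0.2536] rect (0.0774427279829979, 0.05242935195565224) 77.92141723632812
```

View pics/last2.png

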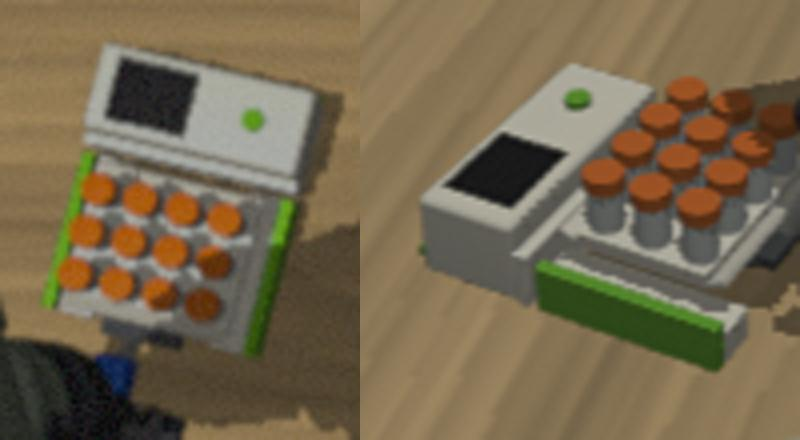

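Left, from the top camera: the tray is square between the green guides, with its caps centred near (150,245). Right, from the side camera: it hovers level above the rails, clear of the housing. Next I'll lower it slowly.

Call:
servo_tool(
  steps=[
    {"tx": 0, "ty": 0, "tz": -0.008, "ax": 0, "ay": 0, "az": 0},
    {"tx": 0, "ty": 0, "tz": -0.01, "ax": 0, "ay": 0, "az": 0},
    {"tx": 0, "ty": 0, "tz": -0.006, "ax": 0, "ay": 0, "az": 0},
    {"tx": 0, "ty": 0, "tz": -0.005, "ax": 0, "ay": 0, "az": 0},
    {"tx": 0, "ty": 0, "tz": -0.005, "ax": 0, "ay": 0, "az": 0},
    {"tx": 0, "ty": 0, "tz": -0.005, "ax": 0, "ay": 0, "az": 0},
    {"tx": 0, "ty": 0, "tz": -0.005, "ax": 0, "ay": 0, "az": 0},
    {"tx": 0, "ty": 0, "tz": -0.006, "ax": 0, "ay": 0, "az": 0},
    {"tx": 0, "ty": 0, "tz": -0.008, "ax": 0, "ay": 0, "az": 0},
    {"tx": 0, "ty": 0, "tz": -0.008, "ax": 0, "ay": 0, "az": 0},
    {"tx": 0, "ty": 0, "tz": 0, "ax": 0, "ay": 0, "az": 0},
    {"tx": 0, "ty": 0, "tz": 0, "ax": 0, "ay": 0, "az": 0},
  ],
)

```text
time_s: 15.9
eef_pos: [0.5056, 0.2748, 0.0348]
orientation: [0.111, 0.994, -0.0, -0.0]
contact_force: [-0.0, 0.5, -2.0]
width: 0.0208
grasp_force: 97.2
```

```bash
python3 st.py | grep -v blade
```

```text
15.9 [0.5056 0.2748 0.0348] [-0.0301  0.4634 -1.978 ] [ 0.0068  0.0702 -0.0503]
top caps 533 [0.6039 0.2547 0.0564]
side caps 577 [0.6087 0.2653 0.0564]
caps slope x,y [-0.0016 -0.0016] z 0.056428064674857774 533
caps 12 ctr (0.6031010150909424, 0.2535385191440582) [0.603  0.2536] rect (0.07813781499862671, 0.052619073539972305) 77.44319915771484
```

Call:
servo_tool(
  steps=[
    {"tx": -0.01, "ty": 0.0022, "tz": 0, "ax": 0, "ay": 0, "az": 0},
    {"tx": -0.02, "ty": 0.0044, "tz": 0, "ax": 0, "ay": 0, "az": 0},
    {"tx": -0.03, "ty": 0.0066, "tz": 0, "ax": 0, "ay": 0, "az": 0},
    {"tx": -0.03, "ty": 0.0066, "tz": 0, "ax": 0, "ay": 0, "az": 0},
    {"tx": -0.03, "ty": 0.0066, "tz": 0, "ax": 0, "ay": 0, "az": 0},
    {"tx": -0.03, "ty": 0.0066, "tz": 0, "ax": 0, "ay": 0, "az": 0},
    {"tx": -0.03, "ty": 0.0066, "tz": 0, "ax": 0, "ay": 0, "az": 0},
    {"tx": -0.03, "ty": 0.0066, "tz": 0, "ax": 0, "ay": 0, "az": 0},
    {"tx": -0.03, "ty": 0.0066, "tz": 0, "ax": 0, "ay": 0, "az": 0},
    {"tx": -0.02, "ty": 0.0044, "tz": 0, "ax": 0, "ay": 0, "az": 0},
    {"tx": -0.01, "ty": 0.0022, "tz": 0, "ax": 0, "ay": 0, "az": 0},
    {"tx": 0, "ty": 0, "tz": -0.008, "ax": 0, "ay": 0, "az": 0},
    {"tx": 0, "ty": 0, "tz": -0.004, "ax": 0, "ay": 0, "az": 0},
    {"tx": 0, "ty": 0, "tz": -0.001, "ax": 0, "ay": 0, "az": 0},
    {"tx": 0, "ty": 0, "tz": 0, "ax": 0, "ay": 0, "az": 0},
    {"tx": 0, "ty": 0, "tz": 0, "ax": 0, "ay": 0, "az": 0},
  ],
)

```text
time_s: 17.6
eef_pos: [0.398, 0.2985, 0.0296]
orientation: [0.111, 0.994, -0.0, 0.0]
contact_force: [0.4, 0.4, -1.1]
width: 0.0206
grasp_force: 97.2
```

Call:
servo_tool(
  steps=[
    {"tx": 0, "ty": 0, "tz": -0.001, "ax": 0, "ay": 0, "az": 0},
    {"tx": 0, "ty": 0, "tz": 0, "ax": 0, "ay": 0, "az": 0},
  ],
)

```text
time_s: 17.8
eef_pos: [0.3979, 0.2985, 0.0294]
orientation: [0.111, 0.994, -0.0, 0.0]
contact_force: [0.5, -1.4, 0.3]
width: 0.0202
grasp_force: 97.6
```

Call:
servo_tool(
  steps=[
    {"tx": 0, "ty": 0, "tz": 0, "ax": 0, "ay": 0, "az": 0},
    {"tx": 0, "ty": 0, "tz": 0, "ax": 0, "ay": 0, "az": 0},
    {"tx": 0, "ty": 0, "tz": 0, "ax": 0, "ay": 0, "az": 0},
    {"tx": 0, "ty": 0, "tz": 0, "ax": 0, "ay": 0, "az": 0},
    {"tx": 0, "ty": 0, "tz": 0, "ax": 0, "ay": 0, "az": 0},
    {"tx": 0, "ty": 0, "tz": 0, "ax": 0, "ay": 0, "az": 0},
    {"tx": 0, "ty": 0, "tz": 0, "ax": 0, "ay": 0, "az": 0},
    {"tx": 0, "ty": 0, "tz": 0, "ax": 0, "ay": 0, "az": 0},
  ],
  grip=1,
)

```text
time_s: 18.6
eef_pos: [0.3976, 0.2986, 0.0293]
orientation: [0.111, 0.994, -0.0, -0.0]
contact_force: [0.5, 0.1, -0.2]
width: 0.0852
grasp_force: 0.0
```

Call:
servo_tool(
  steps=[
    {"tx": 0, "ty": 0, "tz": 0.03, "ax": 0, "ay": 0, "az": 0},
    {"tx": 0, "ty": 0, "tz": 0.06, "ax": 0, "ay": 0, "az": 0},
    {"tx": 0, "ty": 0, "tz": 0.1, "ax": 0, "ay": 0, "az": 0},
    {"tx": 0, "ty": 0, "tz": 0.1, "ax": 0, "ay": 0, "az": 0},
    {"tx": -0.03, "ty": -0.1, "tz": 0.06, "ax": 0, "ay": 0, "az": 0},
    {"tx": -0.03, "ty": -0.1, "tz": 0, "ax": 0, "ay": 0, "az": 0},
    {"tx": -0.03, "ty": -0.1, "tz": 0, "ax": 0, "ay": 0, "az": 0},
    {"tx": 0, "ty": -0.1, "tz": 0, "ax": 0, "ay": 0, "az": 0},
    {"tx": 0, "ty": -0.1, "tz": 0, "ax": 0, "ay": 0, "az": 0},
    {"tx": 0, "ty": 0, "tz": 0, "ax": 0, "ay": 0, "az": 0},
    {"tx": 0, "ty": 0, "tz": 0, "ax": 0, "ay": 0, "az": 0},
  ],
)

```text
time_s: 19.7
eef_pos: [0.3619, 0.0979, 0.1701]
orientation: [0.112, 0.994, 0.0, 0.001]
contact_force: [-0.3, 0.2, -0.4]
width: 0.0854
grasp_force: 0.0
```

Run:
```python
from h import *
np.set_printoptions(precision=4,suppress=True)
T,d=eyes.read_camera("top");S,_=eyes.read_camera("side");W=cloud("top",d)
cc=np.array([c for a,c,_ in comps(mask(T,"orange",(185,185,265,285)),20)]);Q=cast("top",cc,.057)[:,:2]
C=np.array([.604,.253]);a=-.215;R=np.array([[np.cos(a),np.sin(a)],[-np.sin(a),np.cos(a)]])
r=cv2.minAreaRect(Q.astype(np.float32));print("tray in nest",R@(Q.mean(0)-C),len(Q),r[2]-90+12.32,"deg")
b=W[mask(T,"blue",(170,240,290,400))>0]; print("grip in nest",R@(b.mean(0)[:2]-C),"z",np.percentile(b[:,2],[10,50,90]))
D=W[(mask(T,"dark",(170,240,290,400))>0)]; L=np.c_[(D[:,:2]-C)@R.T,D[:,2]]; L=L[(L[:,0]<-.06)&(L[:,0]>-.16)&(abs(L[:,1])<.032)&(L[:,2]<.015)]
print("blade",len(L),np.percentile(L[:,0],[1,99]),np.polyfit(L[:,0],L[:,2],1),np.median(L[:,2]))
cv2.imwrite("pics/end.png",np.hstack([cv2.resize(T[180:330,160:300],None,fx=2.8,fy=2.8),cv2.resize(S[230:380,220:360],None,fx=2.8,fy=2.8)]))
```

```text
tray in nest [-0.0012  0.0002] 12 -0.043563537597655966 deg
grip in nest [-0.2107 -0.0037] z [0.0544 0.0592 0.0619]
blade 706 [-0.1592 -0.0793] [-0.0109  0.0005] 0.0017315888093782262
```

View pics/end.png

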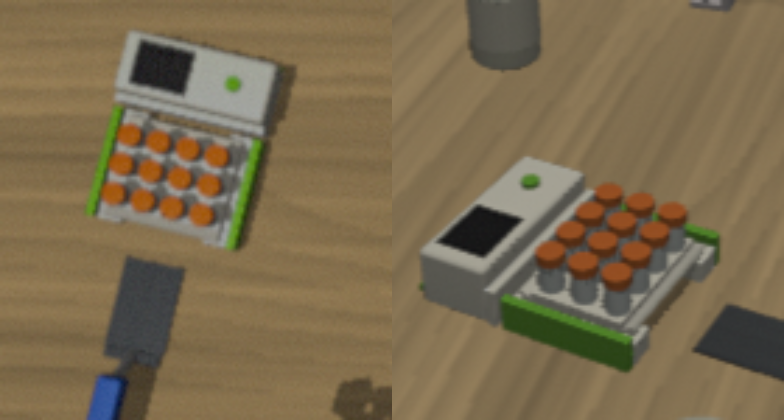

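The tray sits level between the guides, with its caps around (165,175). The lifter lies flat and fully drawn out, its tip near (155,262).

```bash
python3 -c "
from cell import ticket
print(ticket.close_job())"
```

```text
the job is handed in; nothing more can be done
None
```

I handed the job in: the last images show the tray level on both nest rails, about 1 mm from the seat, and the lifter flat on the bench with its tip about 79 mm out on the open side; hand-in returned no verdict.

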